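Let the spring drum back to its mark

ROBOT

A 7-joint arm with a two-finger parallel gripper is mounted at the origin on a cart in front of the work surface, level with it; the furniture and walls round the work are solid. World frame = base frame: x ahead of the robot, y to its left, z up, the work surface at z = 0. Lengths are in mm, angles in rad, forces in N, time in s.
With the tool pointing down it reaches from about 425 to 1025 mm from the base axis. Payload 9.4 kg.
Tool frame: the origin (TCP) lies midway between the tips of the shut fingers; the grasp point (between the pads) lies 19 mm behind it; z points along the fingers, y is the line along which they close (so a half turn about z gives the same grasp; the last joint's range is limited). The gripper opens to 85 mm and grips with 20 to 120 N. Pads are 22 mm wide; open, the fingers measure 114 mm over their backs; the gripper's body (76 mm by 85 mm) begins 54 mm behind the grasp point. The pads swing forward as they close: fully open they stand 13 mm farther back than shut.
Start: joints at [1.217, 0.599, -0.003, 1.599, 0.002, 0.943, -0.08], TCP at [198.118, -697.405, 231.275] pointing down, gripper open.
Joint ranges: [-2.57, 2.57], [-0.35, 1.97], [-1.29, 1.29], [0.11, 2.56], [-1.05, 4.19], [0.11, 1.86], [-2.63, 2.63]. Speed limits (rad/s): [2.22, 2.22, 3.01, 3.01, 3.14, 3.14, 3.14].

INTERFACE

Orientations are given as a unit quaternion [w, x, y, z].
In Python, from station import env gives the robot as it stands.
- The arm moves only by the shell command python3 -m crank 'ROWS' [FORCE]. ROWS is JSON, a list of rows, each a list of 3 entries, a list of its own where there are three numbers: the finger opening in mm, from 0 to 85.4, then the shift along the tool's x, y, z in mm, then the turn about the tool's z in degrees. A call has 1 to 10 rows; each row is the pose to reach, as a shift and turn from the pose commanded when the call began, along the tool's axes at that moment; what a row does not reach only later rows make up. A row lasts 1/8 s, in which the tool goes at most 62.5 mm and 10.7 degrees, less where a joint would pass 70% of its speed; a pose out of reach is approached as far as the arm can. A call with a gripper value outside its range is refused whole. The fingers move at their own pace and stop on an object; FORCE is the grip in N (left out, the last holds). Time passes only in rows, so rows that repeat a pose let the fingers close. It gives the time, the measured TCP pose, the force, the opening and the grip force at its end, in the units of the state.
- env.state(): the state, without advancing time (a new reading comes with each control period).
- env.get_image(name): name is "scene" or "top" or "wrist"; returns the picture (480x640x3 uint8, red, green, blue); there is no depth.
- env.get_calibration(name): a dict with "vertical_fov" (degrees; the focal length in pixels is half the picture's height over the tangent of half this angle, whatever the lens; pixels are square), "cx", "cy" (the principal point, pixels), "world_from_camera" (4x4, takes a point from camera to world coordinates). Camera axes: x right, y up, looking along -z (the intrinsics and any distortion apply to the point x, -y, -z); pixel columns grow to the right and rows downward; lengths in mm; the calibration is good to about 2 mm. The wrist camera is an equidistant fisheye: a pixel r from the principal point sees the ray r / f radians off the axis. A picture is of the moment at which its call begins: read the wrist's pose just before it. get_calibration takes no time and is no camera call; for the wrist camera it gives the pose at the moment of the call.
- env.finish_job(): hands the job in; it is judged then, once.
Trained networks look in the newest picture that a camera, given by its name, has taken for a name from the list of things; names that differ only in an ending like _2 or _b are one class to them, and where a whole thing is asked for, a point or a joint stands for the part that bears it (a point fixed in the world has none). Each returns a list of dicts, best first, with "confidence" (0 to 1); they miss things now and then, are a little off and sometimes report something else, mostly with a low value. They report only what shows in the picture. A call takes as long as a camera call.
- env.masks_of(target, camera): "mask" (480x640 bool, what is visible of it) and "bbox" ([left, top, width, height] in pixels, round what is visible of it).
- env.place_of(target, camera): "position" ([column, row] in pixels: a listed point, or the origin of a listed thing).
The state is a dict: "clock": time; "qpos": joint angles; "qvel": joint speeds; "joint_torque": joint torques, N m; "position": TCP position; "tcp_rot": TCP orientation; "ft_force": force on the tool from outside, world axes, zero at the start; "ft_torque": the same for the moment, N m; "grip_width": opening from 0.0 (shut) to 1.0 (fully open); "gripper_force": force on a finger pad.
Only numpy, scipy, OpenCV 4.12 (cv2) and the standard library are available. Lean on these libraries where they do the work, as an engineer would, in place of code of your own. Each camera call takes 0.05 s, during which the arm holds its last target. There are 200 camera calls.

TASK

The spring drum on the bench is wound too far. Press gently on the red thumb cap to lift the pawl clear of the ratchet wheel, let the drum run back by itself until the yellow tooth comes up to the red pointer, and let go in time for the pawl to drop in and catch it there - not one tooth short and not past it. Never press harder than about 20 N, and leave the tin, the tape and the screwdriver where they are.

Things in the scene. Friction and masses are not known exactly. Their poses are not given: they have to be found in the camera images.
- winch: Blue steel spring drum unit bolted to the bench, base plate 245 x 130 mm, about 160 mm high. Origin on the bench under the drum's axle; z up, y along the axle, -x is the front, where the pawl's tail and red thumb cap stick out. Toothed wheel: 112 mm diameter, 12 teeth, axle 85 mm up, at y = -30 mm.
- pawl_pin (a point): Pin on which the sprung steel pawl rocks (74 mm in front of the axle, 95 mm up; tail 56 mm to its front, nose 52 mm behind it). Pressing the tail down lifts the nose. The cap resists with about 3 to 7 N; from first touch the nose is clear of the teeth after 7.5 mm of cap travel (held on a tooth's tip just before: resistance drops), and at 11 mm the pawl meets its hard stop.
- pad (a point): Fixed point on the unit (130 mm in front of the axle, y = -30 mm, 78 mm up): centre of the top of the pawl's tail pad while the pawl is seated. The red thumb cap (26 mm diameter) sits straight above it on an adjusting screw: its top is 12 to 33 mm above this point, differs each time and is not measured: feel for it.
- pointer (a point): Red pointer fixed over the top of the toothed wheel, 154 mm up: where the yellow tooth's tip must end.
- painted_tooth (a point): Tip of the yellow painted tooth of the wheel, 56 mm from the axle (a yellow stripe on the drum lies in line with it). It starts on the far and lower side of the wheel and comes up over the top towards the front as the drum runs back.
- drum (a joint): Turn of the drum, rad. 0: yellow tooth caught under the pointer; positive: still wound. Teeth are 0.524 apart and the pawl catches only at multiples of that; in the first 2 s it settles by itself onto a tooth 3, 4 or 5 up. With the pawl clear the inner spring turns it back, damped, at about 0.3 rad/s; dropped, the pawl springs in at once and the drum runs on to the next multiple below.
- paint_tin: Paint tin, 77 mm diameter and high, loose bystander; origin at the centre of its underside.
- tape_roll: Roll of black tape, 68 mm diameter, 19 mm high, loose bystander; origin at the centre of its underside.
- screwdriver_b: Blue cross screwdriver, 191 mm long, loose bystander, lying; origin under its middle.

How it is judged:
By the outcome, as a careful person would: the job done as asked, in the order asked, and still so for the second after the job is handed in, with the robot touching nothing.
It also fails if it takes over 45 s, if anything falls off the work surface, if the arm or the gripper's body presses on something with over 40 N, if the wrist force passes 120 N, or if a joint passes its speed limit or range.

## Working session

There is one attempt and no reset: what is moved stays moved. The work goes in short steps, Python scripts to look and compute and a shell command to move; the robot and the scene stay as the last step left them, time stands still between calls to the robot, and variables do not carry over. Pictures are saved under pics/ and viewed, at most 10 in all, crops included, and the job is handed in when it is done.

```bash
mkdir -p pics; ls
cat > h.py <<'E'
import numpy as np, cv2
from station import env
def snap(c,f):
    im=env.get_image(c); cv2.imwrite('pics/'+f,im[:,:,::-1]); return im
E
python3 - <<'E'
from h import *
s=env.state(); print({k:np.round(v,3).tolist() for k,v in s.items()})
a=snap('scene','s0.png');b=snap('top','t0.png')
cv2.imwrite('pics/both.png',np.vstack([cv2.resize(x,(400,300)) for x in(a,b)])[:,:,::-1])
for c in('scene','top'):
    k=env.get_calibration(c);print(c,k['vertical_fov'],k['cx'],k['cy'],np.round(k['world_from_camera'],3).tolist())
    for n in('winch','pad','pawl_pin','pointer','painted_tooth','paint_tin','tape_roll','screwdriver_b'):
        r=env.place_of(n,c);print(n,[(np.round(x['position'],1).tolist(),round(x['confidence'],2)) for x in r[:2]])
print(env.state()['clock'])
E
```

```text
pics
{'clock': 0.0, 'qpos': [1.217, 0.6, -0.003, 1.6, 0.002, 0.943, -0.08], 'qvel': [0.0, 0.0, 0.001, 0.001, -0.001, 0.002, -0.001], 'joint_torque': [-0.002, -77.647, 1.565, -25.802, 0.012, 0.009, -0.0], 'position': [197.968, -696.945, 230.416], 'tcp_rot': [-0.001, 0.99, 0.138, -0.0], 'ft_force': [-0.076, -0.948, -0.832], 'ft_torque': [-0.023, 0.041, -0.03], 'gripper_force': 0.0, 'grip_width': 0.999}
scene 47.15922526682408 325.4577882791013 245.15324381595335 [[-0.904, 0.335, -0.268, 311.145], [-0.429, -0.709, 0.56, 636.684], [-0.002, 0.621, 0.784, 894.744], [0.0, 0.0, 0.0, 1.0]]
winch [([310.2, 248.0], 0.8)]
pad [([375.7, 222.5], 0.82)]
pawl_pin [([343.2, 212.5], 0.59)]
pointer [([309.6, 187.2], 0.88)]
painted_tooth [([283.1, 202.7], 0.72)]
paint_tin [([279.4, 306.3], 0.69)]
tape_roll [([360.7, 316.9], 0.6)]
screwdriver_b [([346.5, 198.8], 0.72)]
top 55.05599393287167 314.0750062269522 240.64623241623354 [[0.017, 0.99, -0.139, 474.874], [-1.0, 0.015, -0.013, 72.609], [-0.011, 0.139, 0.99, 941.707], [0.0, 0.0, 0.0, 1.0]]
winch [([345.2, 222.3], 0.81)]
pad [([376.1, 280.1], 0.93)]
pawl_pin [([373.6, 249.1], 0.88)]
pointer [([367.6, 202.9], 0.55)]
painted_tooth [([355.3, 181.4], 0.56), ([372.4, 249.9], 0.24)]
paint_tin [([274.9, 226.2], 0.9)]
tape_roll [([296.7, 298.2], 0.86), ([372.5, 249.0], 0.51)]
screwdriver_b [([425.6, 241.1], 0.96), ([369.6, 201.1], 0.31)]
0.9
```

View pics/both.png

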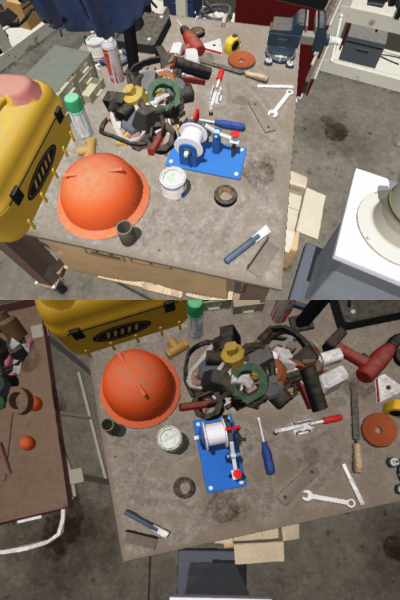

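The pictures show the blue winch mid-bench with the red cap at about (376,280) in top and (376,222) in scene. The tin and tape are to its left and the screwdriver is to its right. The cap side is free of clutter. Next I'll fit the winch pose.

```bash
cat >> h.py <<'E'
from scipy.optimize import least_squares
from scipy.spatial.transform import Rotation as R
def proj(c,P,k=None):
    k=k or env.get_calibration(c);T=np.linalg.inv(np.array(k['world_from_camera']))
    p=np.atleast_2d(P)@T[:3,:3].T+T[:3,3];f=240/np.tan(np.radians(k['vertical_fov']/2))
    return np.c_[k['cx']-f*p[:,0]/p[:,2],k['cy']+f*p[:,1]/p[:,2]]
L=np.array([[0,0,0],[-130,-30,78],[-74,-30,95],[0,-30,154]])
def W(q,L=L):
    return R.from_euler('z',q[2]).apply(L)+[q[0],q[1],0]
E
python3 - <<'E'
from h import *
O={'scene':[[310.2,248],[375.7,222.5],[343.2,212.5],[309.6,187.2]],'top':[[345.2,222.3],[376.1,280.1],[373.6,249.1],[367.6,202.9]]}
fun=lambda q:np.concatenate([(proj(c,W(q))-O[c]).ravel() for c in O])
r=least_squares(fun,[550,0,0],loss='soft_l1',x_scale=[10,10,.1]);q=r.x
print(q,np.round(fun(q).reshape(2,4,2),1).tolist());print(W(q).round(1))
# painted tooth angle from views
for c,o in(('scene',[283.1,202.7]),('top',[355.3,181.4])):
  for n in(3,4,5):
    a=n*.5236;P=W(q,np.array([[56*np.sin(a),-30,85+56*np.cos(a)]]));print(c,n,proj(c,P).round(1),o)
a=env.get_image('top')[150:330,290:460];b=env.get_image('scene')[150:300,240:410]
cv2.imwrite('pics/c1.png',np.vstack([cv2.resize(a,(560,None) if 0 else (400,300)),cv2.resize(b,(400,300))])[:,:,::-1])
s=env.state();c=W(q)[1];Rt=R.from_quat(np.roll(s['tcp_rot'],-1));print('cap',c,'tool shift to cap',Rt.inv().apply(c-s['position']),'toolaxes',Rt.as_matrix().round(3).tolist())
E
```

```text
[6.45771682e+02 2.02394986e+01 2.16941455e-01] [[[-2.2, 0.1], [-0.5, 0.8], [4.2, 0.3], [0.1, -1.9]], [[0.3, 0.4], [2.0, -0.9], [-1.0, -0.1], [-0.2, 0.7]]]
[[645.8  20.2   0. ]
 [525.3 -37.   78. ]
 [580.  -25.   95. ]
 [652.2  -9.1 154. ]]
scene 3 [[283.3 205.3]] [283.1, 202.7]
scene 4 [[287.7 215.3]] [283.1, 202.7]
scene 5 [[297.9 223.5]] [283.1, 202.7]
top 3 [[357.3 183.4]] [355.3, 181.4]
top 4 [[356.9 190.8]] [355.3, 181.4]
top 5 [[358.3 203.1]] [355.3, 181.4]
cap [525.27614983 -37.03900335  78.        ] tool shift to cap [ 495.18192893 -545.84377933  153.25635076] toolaxes [[0.962, 0.273, -0.0], [0.273, -0.962, -0.0], [-0.0, 0.0, -1.0]]
```

View pics/c1.png

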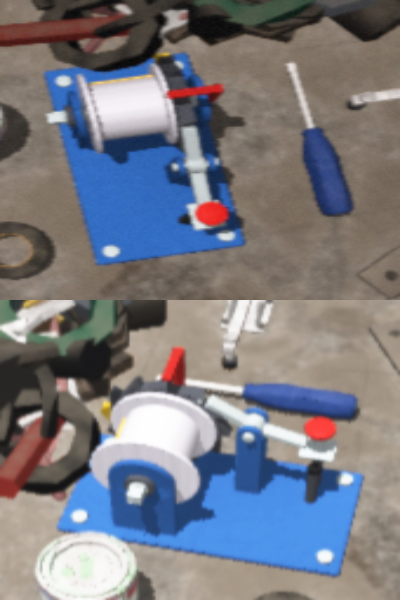

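```bash
python3 -m crank '[[0,[40,-45,0],0],[0,[80,-90,0],0],[0,[120,-133,0],0],[0,[160,-177,0],0],[0,[200,-221,0],0],[0,[240,-265,0],0],[0,[280,-309,10],0],[0,[320,-353,20],0],[0,[360,-397,30],0],[0,[400,-441,40],0]]'
python3 -m crank '[[0,[40,-45,0],0],[0,[75,-85,5],0],[0,[95,-105,10],0],[0,[95,-105,20],0],[0,[95,-105,20],0]]'
python3 - <<'E'
from h import *
s=env.state();print(s['clock'],s['position'],s['ft_force'])
k=env.get_calibration('wrist');w=snap('wrist','w2.png')
t=snap('top','t2.png');sc=snap('scene','s2.png')
import math
def rays(c,u):
    k=env.get_calibration(c);T=np.array(k['world_from_camera']);f=240/np.tan(np.radians(k['vertical_fov']/2))
    x,y=(u[0]-k['cx']),(u[1]-k['cy'])
    if c=='wrist':
        r=math.hypot(x,y);th=r/f;d=np.array([math.sin(th)*x/r,-math.sin(th)*y/r,-math.cos(th)])
    else: d=np.array([x/f,-y/f,-1])
    return T[:3,3],T[:3,:3]@d
for c in('wrist','top','scene'):
  for n in('pad','pawl_pin','pointer'):
    for x in env.place_of(n,c)[:1]:
        o,d=rays(c,x['position']);z={'pad':78,'pawl_pin':95,'pointer':154}[n]
        print(c,n,np.round(x['position'],1),round(x['confidence'],2),(o+d*(z-o[2])/d[2]).round(1))
cv2.imwrite('pics/c2.png',np.vstack([cv2.resize(w,(480,360)),cv2.resize(sc[150:300,240:440],(320,240)).copy() if 0 else cv2.resize(sc[150:300,240:440],(480,240))])[:,:,::-1])
E
```

```text
clock: 2.25
position: [463.3, -162.3, 191.3]
tcp_rot: [0.0, 0.99, 0.138, 0.0]
ft_force: [2.5, -1.1, 1.5]
grip_width: -0.001
gripper_force: 0.0
clock: 2.88
position: [524.2, -37.6, 170.6]
tcp_rot: [0.0, 0.99, 0.138, -0.001]
ft_force: [-1.3, -0.6, 0.1]
grip_width: 0.002
gripper_force: 0.0
2.875 [524.18043679 -37.63506729 170.56126288] [-1.25032472 -0.55080695  0.1370807 ]
wrist pawl_pin [326.  155.8] 0.61 [582.6 -26.5  95. ]
wrist pointer [342.9  12.6] 0.72 [650.1 -13.6 154. ]
top pad [373.6 281. ] 0.71 [521.8 -28.7  78. ]
top pawl_pin [372.2 247.6] 0.74 [582.5 -24.2  95. ]
top pointer [370.9 201.7] 0.96 [655.8 -15.2 154. ]
scene pad [374.3 222.5] 0.72 [527.7 -38.3  78. ]
scene pawl_pin [346.6 214.7] 0.67 [579.3 -19.8  95. ]
scene pointer [309.8 185.7] 0.6 [651.6  -8.3 154. ]
```

View pics/c2.png

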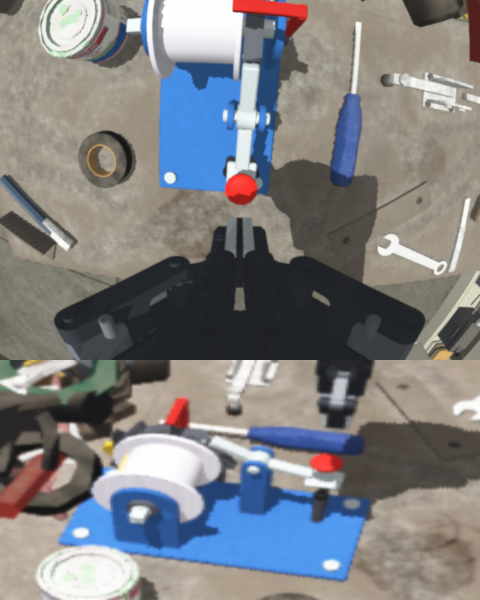

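The wrist view shows the red cap at about (320,251), just ahead of the fingertips. I'll triangulate the cap from its red blobs and find the tooth.

```bash
cat >> h.py <<'E'
def ray(c,u):
    k=env.get_calibration(c);T=np.array(k['world_from_camera']);f=240/np.tan(np.radians(k['vertical_fov']/2))
    x,y=(u[0]-k['cx']),(u[1]-k['cy'])
    if c=='wrist':
        r=np.hypot(x,y);th=r/f;d=np.array([np.sin(th)*x/r,-np.sin(th)*y/r,-np.cos(th)])
    else: d=np.array([x/f,-y/f,-1]); d/=np.linalg.norm(d)
    return T[:3,3],T[:3,:3]@d
def blob(im,near,lo,hi):
    h=cv2.cvtColor(im,cv2.COLOR_RGB2HSV);h[...,0]=(h[...,0].astype(int)+20)%180
    m=cv2.inRange(h,np.array(lo),np.array(hi));n,l,s,c=cv2.connectedComponentsWithStats(m)
    return sorted([(float(np.hypot(*(c[i]-near))),s[i].tolist(),c[i].round(1).tolist()) for i in range(1,n) if s[i][4]>3])[:2]
E
python3 - <<'E'
from h import *
ob=[]
for c,f,nr in(('wrist','w2',(320,251)),('scene','s2',(374,216)),('top','t2',(374,281))):
    im=cv2.imread(f'pics/{f}.png')[:,:,::-1].copy()
    b=blob(im,nr,(10,150,90),(27,255,255));print(c,b[0]);ob.append((c,b[0][2]))
    if c!='wrist':
        nr2=(283,203) if c=='scene' else (355,182)
        print('yellow',blob(im,nr2,(38,120,90),(55,255,255)))
for S in(ob,ob[:2]):
    A=0;B=0
    for c,u in S:
        o,d=ray(c,u);M=np.eye(3)-np.outer(d,d);A=A+M;B=B+M@o
    print(np.linalg.solve(A,B).round(1))
o,d=ray(*ob[0])
for z in(90,100,110):print((o+d*(z-o[2])/d[2]).round(1))
for n in range(3,6):
  print(n,[proj(c,W([645.8,20.2,.217],np.array([[56*np.sin(n*.5236),-30,85+56*np.cos(n*.5236)]]))).round(1).tolist() for c in('scene','top')])
for c in('scene','top'):print([(x['position'],x['confidence']) for x in env.place_of('painted_tooth',c)])
E
```

```text
wrist (1.5382500826809844, [300, 232, 43, 41, 1342], [321.2, 251.9])
scene (2.7590297022611114, [370, 208, 13, 12, 119], [375.8, 213.9])
yellow [(2.2154216931464203, [283, 201, 4, 8, 27], [284.7, 204.4]), (46.950624182337684, [265, 158, 2, 4, 6], [265.3, 159.5])]
top (76.58629859563824, [361, 200, 24, 9, 116], [372.8, 204.4])
yellow [(3.364450419789095, [356, 182, 6, 3, 13], [358.3, 182.6]), (15.435349040433131, [347, 196, 4, 1, 4], [348.5, 196.0])]
[570.7 -17.6 165.5]
[526.9 -38.5 103.2]
[522.8 -39.6  90. ]
[526.2 -38.6 100. ]
[529.6 -37.5 110. ]
3 [[[283.3, 205.3]], [[357.3, 183.4]]]
4 [[[287.7, 215.2]], [[357.0, 190.8]]]
5 [[[297.9, 223.5]], [[358.3, 203.0]]]
[([283.0, 200.4], 0.73)]
[([357.9, 181.9], 0.92)]
```

Both views agree on three teeth up (1.571 rad). The cap is at about (527, -38) with its top near 104 mm, inside the stated 90–111 range. I'll descend and feel for it.

```bash
python3 -m crank '[[0,[2.5,1.5,20],0],[0,[2.5,1.5,40],0],[0,[2.5,1.5,54],0],[0,[2.5,1.5,56],0],[0,[2.5,1.5,56],0],[0,[2.5,1.5,56],0]]'
python3 -m crank '[[0,[0,0,1],0],[0,[0,0,2],0],[0,[0,0,2],0]]'
python3 -m crank '[[0,[0,0,1],0],[0,[0,0,2],0],[0,[0,0,2],0]]'
```

```text
clock: 4.32
position: [528.2, -37.7, 115.8]
tcp_rot: [0.0, 0.99, 0.138, 0.0]
ft_force: [-0.3, 0.4, -1.1]
grip_width: 0.003
gripper_force: 0.0
clock: 4.7
position: [527.9, -37.7, 113.3]
tcp_rot: [0.0, 0.99, 0.138, 0.0]
ft_force: [-0.0, 0.5, 0.3]
grip_width: -0.002
gripper_force: 0.0
clock: 5.08
position: [527.8, -37.7, 111.2]
tcp_rot: [0.0, 0.99, 0.138, -0.0]
ft_force: [-0.9, 0.4, 0.0]
grip_width: 0.002
gripper_force: 0.0
```

```bash
for i in 1 ; do python3 -m crank '[[0,[0,0,1.5],0],[0,[0,0,1.5],0]]'; python3 -m crank '[[0,[0,0,1.5],0],[0,[0,0,1.5],0]]';python3 -m crank '[[0,[0,0,1.5],0],[0,[0,0,1.5],0]]';python3 -m crank '[[0,[0,0,1.5],0],[0,[0,0,1.5],0]]'; done | egrep 'clock|pos|ft'
```

```text
clock: 5.32
position: [527.9, -37.7, 109.8]
ft_force: [0.2, 0.7, 1.7]
clock: 5.58
position: [527.7, -37.8, 108.5]
ft_force: [-1.4, -0.1, 5.5]
clock: 5.82
position: [527.4, -37.8, 107.0]
ft_force: [-1.6, -0.7, 5.6]
clock: 6.08
position: [527.1, -37.9, 105.5]
ft_force: [-2.5, -1.4, 6.4]
```

```bash
(python3 -m crank '[[0,[0,0,1.5],0],[0,[0,0,2.5],0],[0,[0,0,2.5],0]]'; python3 -m crank '[[0,[0,0,1.5],0],[0,[0,0,1.5],0]]') | egrep 'clock|pos|ft'
cat > y.py <<'E'
from h import *
from scipy.optimize import minimize_scalar
im={c:env.get_image(c) for c in('scene',)}
s=env.state();print(round(s['clock'],2),'z',s['position'][2].round(2),'F',np.round(s['ft_force'],1))
P=lambda a:proj('scene',W([645.8,20.2,.217],np.array([[56*np.sin(a),-30,85+56*np.cos(a)]])))[0]
for b in blob(im['scene'],(293,195),(38,120,90),(55,255,255)):
    r=min((np.hypot(*(P(a)-b[2])),a) for a in np.linspace(-1,2.6,361));print('blob',b[1],b[2],'off',r[0].round(1),'angle',r[1].round(2))
for x in env.place_of('painted_tooth','scene')[:2]:
    r=min((np.hypot(*(P(a)-x['position'])),a) for a in np.linspace(-1,2.6,361));print('net',np.round(x['position'],1),round(x['confidence'],2),'off',r[0].round(1),'angle',r[1].round(2))
cv2.imwrite('pics/y%.0f.png'%(s['clock']*100),im['scene'][:,:,::-1])
E
python3 y.py
```

```text
clock: 6.45
position: [526.7, -38.0, 102.8]
ft_force: [-3.9, -1.2, 4.4]
clock: 6.7
position: [527.8, -37.7, 101.1]
ft_force: [-1.0, -0.2, -1.1]
6.75 z 101.15 F [-0.7  0.4  0.1]
blob [283, 200, 5, 9, 30] [284.9, 203.7] off 1.7 angle 1.48
blob [265, 158, 2, 4, 6] [265.3, 159.5] off 41.5 angle 0.85
net [284.2 201.1] 0.93 off 0.6 angle 1.34
```

```bash
python3 -m crank '[[0,[0,0,0.5],0],[0,[0,0,0.5],0]]' | egrep 'clock|pos|ft';python3 y.py
python3 - <<'E'
from h import *
w=env.get_image('wrist');s=env.get_image('scene')
cv2.imwrite('pics/c3.png',np.vstack([cv2.resize(w[180:360,200:440],(480,360)),cv2.resize(s[150:275,250:450],(480,240))])[:,:,::-1])
E
```

```text
clock: 7.05
position: [528.2, -37.6, 100.9]
ft_force: [-0.4, 0.6, 3.5]
7.1 z 100.93 F [-0.2  0.1  3.5]
blob [283, 198, 5, 10, 33] [285.2, 202.0] off 1.8 angle 1.37
blob [265, 158, 2, 4, 6] [265.3, 159.5] off 41.5 angle 0.85
net [282.8 200.7] 0.68 off 0.8 angle 1.33
```

View pics/c3.png

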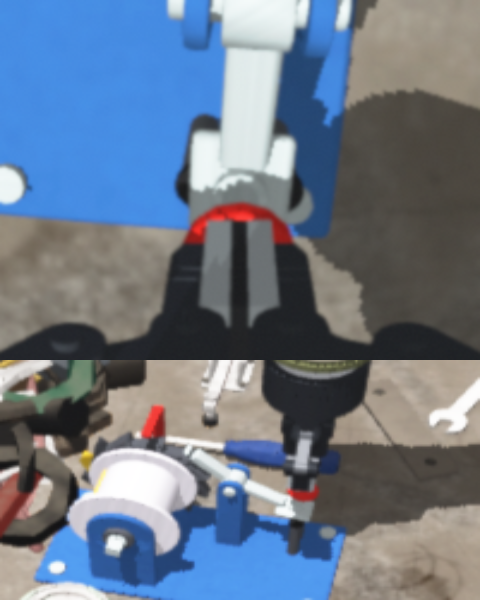

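The fingertips sit squarely on the cap and the drum is running: the yellow tooth went from (284.9,203.7) to (285.2,202.0). I'll hold and keep tracking it.

```bash
python3 -m crank '[[0,[0,0,0],0],[0,[0,0,0],0],[0,[0,0,0],0],[0,[0,0,0],0],[0,[0,0,0],0],[0,[0,0,0],0],[0,[0,0,0],0],[0,[0,0,0],0]]' | egrep 'clock|pos|ft';python3 y.py
```

```text
clock: 8.25
position: [528.1, -37.6, 100.8]
ft_force: [2.0, 0.6, 3.7]
8.3 z 100.79 F [2.4 0.1 2.3]
blob [287, 192, 5, 11, 38] [288.7, 196.7] off 2.3 angle 0.97
blob [292, 208, 3, 7, 7] [293.0, 211.0] off 6.8 angle 2.1
net [287.9 196.3] 0.74 off 1.4 angle 0.98
```

```bash
python3 -m crank '[[0,[0,0,0],0],[0,[0,0,0],0],[0,[0,0,0],0],[0,[0,0,0],0],[0,[0,0,0],0],[0,[0,0,0],0],[0,[0,0,0],0],[0,[0,0,0],0],[0,[0,0,0],0],[0,[0,0,0],0]]' | egrep 'clock|pos|ft';python3 y.py
```

```text
clock: 9.6
position: [527.8, -37.7, 100.7]
ft_force: [1.7, 1.5, 1.6]
9.65 z 100.74 F [3.1 0.1 2.9]
blob [291, 188, 8, 11, 45] [295.2, 193.0] off 2.2 angle 0.58
blob [295, 203, 6, 15, 20] [297.6, 210.8] off 10.3 angle 2.27
net [295.1 188.1] 0.67 off 2.5 angle 0.52
```

```bash
python3 -m crank '[[0,[0,0,0],0],[0,[0,0,0],0],[0,[0,0,0],0]]' | egrep 'clock|pos|ft';python3 y.py
python3 - <<'E'
from h import *
t=env.get_image('top');s=env.get_image('scene')
print(env.state()['clock'])
cv2.imwrite('pics/c4.png',np.vstack([cv2.resize(t[160:260,320:420],(300,300),interpolation=cv2.INTER_CUBIC),cv2.resize(s[170:270,260:360],(300,300),interpolation=cv2.INTER_CUBIC)])[:,:,::-1])
E
```

```text
clock: 10.07
position: [527.8, -37.7, 100.8]
ft_force: [1.9, 0.3, 2.7]
10.12 z 100.74 F [ 2.  -0.1  3. ]
blob [293, 188, 10, 10, 53] [297.9, 192.4] off 2.3 angle 0.45
blob [297, 203, 7, 16, 23] [299.9, 210.4] off 12.1 angle 2.36
net [298.7 185.8] 0.81 off 4.1 angle 0.38
net [374.4 223.6] 0.75 off 45.2 angle -1.0
10.275
```

View pics/c4.png

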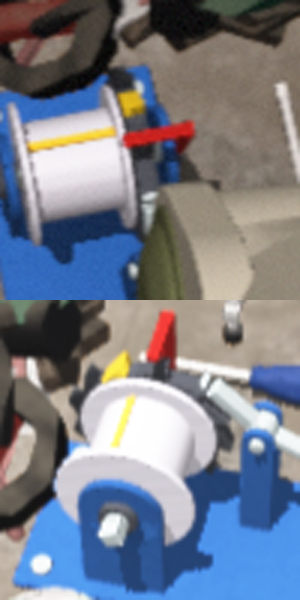

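The yellow tooth is now just behind the pointer (scene (298,192)), at about 0.38 rad. I'll wait two rows and then lift fast.

```bash
python3 -m crank '[[0,[0,0,0],0],[0,[0,0,0],0],[0,[0,0,-30],0],[0,[0,0,-60],0],[0,[0,0,-75],0],[0,[0,0,-75],0],[0,[0,0,-75],0],[0,[0,0,-75],0],[0,[0,0,-75],0],[0,[0,0,-75],0]]' | egrep 'clock|pos|ft'
python3 -m crank '[[0,[-60,0,-10],0],[0,[-60,0,-10],0],[0,[-60,0,-10],0],[0,[-60,0,-10],0],[0,[-60,0,-10],0],[0,[-60,0,-10],0]]' | egrep 'clock|pos|ft'
python3 y.py;python3 - <<'E'
from h import *
t=env.get_image('top');s=env.get_image('scene')
print(env.state()['clock'],[proj('top',W([645.8,20.2,.217],np.array([[56*np.sin(a),-30,85+56*np.cos(a)]]))).round(1).tolist() for a in(0,.52)])
cv2.imwrite('pics/c5.png',np.vstack([cv2.resize(t[160:260,320:420],(300,300),interpolation=cv2.INTER_CUBIC),cv2.resize(s[170:270,260:360],(300,300),interpolation=cv2.INTER_CUBIC)])[:,:,::-1])
E
```

```text
clock: 11.52
position: [527.7, -37.7, 175.4]
ft_force: [-0.0, -0.3, -0.1]
clock: 12.28
position: [470.4, -53.9, 185.6]
ft_force: [0.3, 0.1, -0.2]
12.32 z 185.58 F [ 1.  -0.6  0.6]
blob [302, 189, 11, 7, 54] [307.2, 192.4] off 2.6 angle 0.08
blob [304, 204, 7, 16, 26] [307.1, 211.5] off 15.2 angle 2.6
net [314.4 190.3] 0.82 off 0.8 angle -0.15
12.475 [[[366.6, 205.2]], [[362.9, 191.2]]]
```

View pics/c5.png

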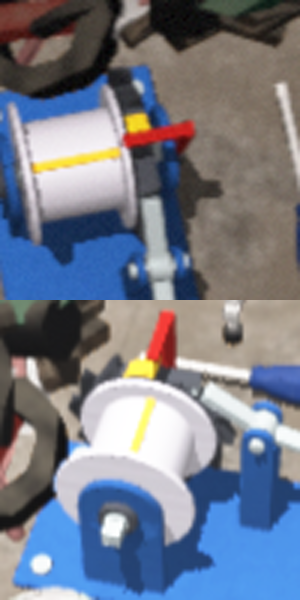

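The yellow tooth is directly under the pointer in both views (scene (307,192)) and the pawl is down. I'll confirm it has stopped before handing in.

```bash
python3 -m crank '[[0,[0,0,0],0],[0,[0,0,0],0],[0,[0,0,0],0],[0,[0,0,0],0],[0,[0,0,0],0],[0,[0,0,0],0],[0,[0,0,0],0],[0,[0,0,0],0]]' >/dev/null; python3 y.py
```

```text
13.53 z 185.74 F [-1.  -0.6  0.3]
blob [302, 189, 11, 7, 55] [307.2, 192.4] off 2.6 angle 0.08
blob [304, 204, 7, 16, 26] [307.1, 211.5] off 15.2 angle 2.6
net [311.3 188.9] 0.92 off 1.5 angle -0.04
```

```bash
python3 -c "from station import env;print(env.finish_job())"
```

```text
the job is handed in; nothing more can be done
None
```

The drum ran back three teeth and the pawl caught it with the yellow tooth under the red pointer, where it stayed put over a further 1.2 s; no force reading passed about 7 N, the arm touched only the cap, and I handed the job in at about 13.5 s.

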